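# Fit up a butt joint and gauge its root gap

## Robot

A 6-joint arm with a two-finger parallel gripper is mounted at the origin on a cart in front of the work surface, level with it; the furniture and walls round the work are solid. World frame = base frame: x ahead of the robot, y to its left, z up, the work surface at z = 0. Lengths are in m, angles in rad, forces in N, time in s.
With the tool pointing down it reaches from about 0.275 to 0.825 m from the base axis. Payload 4.9 kg.
Tool frame: the origin (TCP) lies on the centre line of the jaws, within the pads' length; the fingertips stand 14 mm ahead of it and the grasp point (between the pads) lies 5 mm behind it; z points along the fingers, y is the line along which they close (so a half turn about z gives the same grasp; the last joint's range is limited). The gripper opens to 85 mm and grips with 20 to 120 N. Pads are 22 mm wide; open, the fingers measure 114 mm over their backs; the gripper's body (76 mm by 85 mm) begins 54 mm behind the grasp point. The pads swing forward as they close: fully open they stand 13 mm farther back than shut.
Start: joints at [0.974, 0.326, -0.193, 1.052, 0, 1.437], TCP at [0.246, 0.492, 0.245] pointing down, gripper open.
Joint ranges: [-2.65, 2.65], [-0.97, 1.79], [-1.3, 1.35], [-1.93, 2.1], [-1.47, 1.37], [-3.14, 3.14]. Speed limits (rad/s): [2.57, 2.57, 3.14, 3.14, 3.14, 3.14].

## Interface

Orientations are given as a unit quaternion [x, y, z, w].
In Python, from cell import r, optics, job gives the robot as it stands. The module is installed in compiled form; this text tells all that it offers.
- The arm moves only by the shell command python3 -m creep 'ROWS' [FORCE]. ROWS is JSON, a list that holds one entry, the list of rows, each a list of 5 numbers: the opening, from 0 (shut) to 1 (fully open), then the shift along the tool's x, y, z in m, then the turn about the tool's z in rad. A call has 1 to 10 rows; each row shifts and turns the commanded pose from where the row before left it, along the tool's axes as they then stand; what a row does not reach is not made up. A row lasts 1/8 s, in which the tool goes at most 62.5 mm and 10.7 degrees, less where a joint would pass 70% of its speed; a pose out of reach is approached as far as the arm can. A call with a gripper value outside its range is refused whole. The fingers move at their own pace and stop on an object; FORCE is the grip in N (left out, the last holds). Time passes only in rows, so rows that do not move let the fingers close. It gives the time, the measured TCP pose, the force, the opening and the grip force at its end, in the units of the state.
- r.state(): the state, without advancing time (a new reading comes with each control period).
- optics.grab_frame(name): name is "side" or "top"; returns a dict with "pixels" (480x640x3 uint8, red, green, blue), "K" (3x3 intrinsics, pixels), "extrinsics" (4x4, takes a point from camera to world coordinates). Camera axes: x right, y up, looking along -z (the intrinsics and any distortion apply to the point x, -y, -z); pixel columns grow to the right and rows downward; lengths in m; the calibration is good to about 2 mm. A picture is of the moment at which its call begins. There is no depth.
- job.close_job(): hands the job in; it is judged then, once.
The state is a dict: "clock": time; "qpos": joint angles; "qd": joint speeds; "joint_efforts": joint torques, N m; "position": TCP position; "tcp_rot": TCP orientation; "force": force on the tool from outside, world axes, zero at the start; "ft_torque": the same for the moment, N m; "grip_width": finger opening in m; "gripper_force": force on a finger pad.
Only numpy, scipy, OpenCV 4.12 (cv2) and the standard library are available. Lean on these libraries where they do the work, as an engineer would, in place of code of your own. Each camera call takes 0.05 s, during which the arm holds its last target. There are 200 camera calls.

## Task

Lay the loose steel plate flat and square on the two narrow rails of the fit-up stand, in line with the plate that is strapped down there and with its end pushed up against the stop, and let go of it. Then take the taper gauge out of the wooden tool block and slide its blade upright down into the gap between the two plates, about the middle of the joint, until it drags snugly on both plates, without forcing the stop back. Finish while holding the gauge still at that depth, so that the gap can be read: do not let go of it.

Things in the scene. Friction and masses are not known exactly. Their poses are not given: they have to be found in the camera images.
- stand: Fit-up stand, fixed: steel base 64 x 276 x 10 mm, two rails along it. Origin: on its underside, below the gap-side edge of the clamped plate. y runs lengthwise, stop end at -y, strap clamp (up to z = 78) at y = 61 to 127 mm; x runs along the joint. Rails 8 mm wide, centred at x = -23 and +23, from y = -133 to +93 mm, tops at z = 50; base between them z = 10.
- joint_mid (a point): Middle of the clamped plate's top edge that faces the gap, 56 mm above the table; axes as the stand. With the loose plate against the stop, the gap between the plates runs along x just on the -y side of this point. It is 4.5 to 8 mm wide, different each time.
- clamped_plate: The strapped-down rusty steel plate, 66 (x) x 88 (y) x 6 mm, fixed on the rails from the stand's y = 0 to +88 mm. Origin: centre of its underside; axes as the stand.
- stop_face (a point): Middle of the face that the loose plate butts against, at rail-top height; axes as the stand, the face looks to +y. The stop is a dark steel block 56 (x) x 30 mm (y) with a nut on top, 35 mm above the rail tops. Its y distance to joint_mid is 88 mm plus the gap. It slips back if pushed with more than about 35 N.
- plate: The loose rusty steel plate, 66 (x) x 88 (y) x 6 mm (z), 0.27 kg, with two small holes, lying flat on the table. Origin: centre of its underside. Can be gripped across its 66 mm width. On the stand its 88 mm length goes along the rails.
- tool_block: Wooden tool block, fixed, 92 (x) x 60 (y) x 62 mm. Origin: centre of its underside. The gauge hangs in a slot 25.5 (x) x 13 mm (y), 58 mm deep, centred at x = -20, y = 0 mm. A centre punch stands in a hole at x = +28, y = +14 mm, up to 112 mm above the table; it stays there.
- gauge: Taper gauge: steel wedge blade, black grip on top, 0.12 kg, hanging upright in the tool block. Origin: middle of the blade's tip, z up to the grip. Blade 54 mm long, 22 mm wide (x), thickness (y) growing on both sides from 2 mm at the tip to 11 mm at the grip (1 : 6). Grip 30 (x) x 16 (y) x 42 mm, z = 54 to 96 mm. In the gap its y goes across the gap, along the stand's y.
- gauge_grip (a point): Middle of the gauge's grip, 75 mm above the blade's tip; axes as the gauge.
- pliers: Pliers with red handles lying on the table, 177 mm; bystander, leave alone.
- magnet: Dark red triangular welding magnet, 90 x 90 x 16 mm, lying on the table; bystander, leave alone. Close to it a solid grey extraction hose hangs over the table, its lower end 590 mm up, over x = 0.49 to 0.62 m, y = -0.35 to -0.23 m of the world: keep the arm clear of it.
- hex_bolt: Steel hex bolt, 68 mm, lying on the table; bystander, leave alone.

How it is judged:
By the outcome, as a careful person would: the job done as asked, in the order asked, and still so for the second after the job is handed in, while the arm keeps its last pose, push and grip.
It also fails if it takes over 48 s, if anything falls off the work surface, if the arm or the gripper's body presses on something with over 40 N, if the wrist force passes 120 N, or if a joint passes its speed limit or range.

## Working session

There is one attempt and no reset: what is moved stays moved. The work goes in short steps, Python scripts to look and compute and a shell command to move; the robot and the scene stay as the last step left them, time stands still between calls to the robot, and variables do not carry over. Pictures are saved under pics/ and viewed, at most 10 in all, crops included, and the job is handed in when it is done.

```bash
mkdir -p pics
python3 - <<'E'
from cell import r, optics, job
import cv2, numpy as np
s=r.state(); print({k:np.round(v,3).tolist() for k,v in s.items()})
for n in("side","top"):
    f=optics.grab_frame(n); cv2.imwrite(f"pics/{n}0.png",f["pixels"][:,:,::-1]); print(n,f["K"],np.round(f["extrinsics"],4), [k for k in f])
E
```

```text
{'clock': 0.0, 'qpos': [0.974, 0.327, -0.194, 1.052, -0.0, 1.437], 'qd': [-0.001, -0.001, -0.001, -0.001, -0.002, -0.0], 'joint_efforts': [-0.001, -44.34, 26.244, 0.015, -0.0, 0.0], 'position': [0.245, 0.492, 0.244], 'tcp_rot': [0.229, 0.973, -0.001, -0.0], 'force': [-0.144, -0.091, 0.507], 'ft_torque': [0.006, -0.009, -0.056], 'gripper_force': 0.0, 'grip_width': 0.085}
side [[511.12448959   0.         325.34579138]
 [  0.         511.12448959 243.82951661]
 [  0.           0.           1.        ]] [[-0.9758  0.1262 -0.1786  0.4431]
 [-0.2186 -0.5516  0.8049  0.5397]
 [ 0.0031  0.8245  0.5659  0.5586]
 [ 0.      0.      0.      1.    ]] ['pixels', 'K', 'extrinsics']
top [[460.12643551   0.         314.09954194]
 [  0.         460.12643551 240.47047872]
 [  0.           0.           1.        ]] [[-0.0059  0.9845 -0.175   0.4213]
 [-1.     -0.0053  0.0041 -0.1737]
 [ 0.0032  0.175   0.9846  0.9072]
 [ 0.      0.      0.      1.    ]] ['pixels', 'K', 'extrinsics']
```

View pics/top0.png

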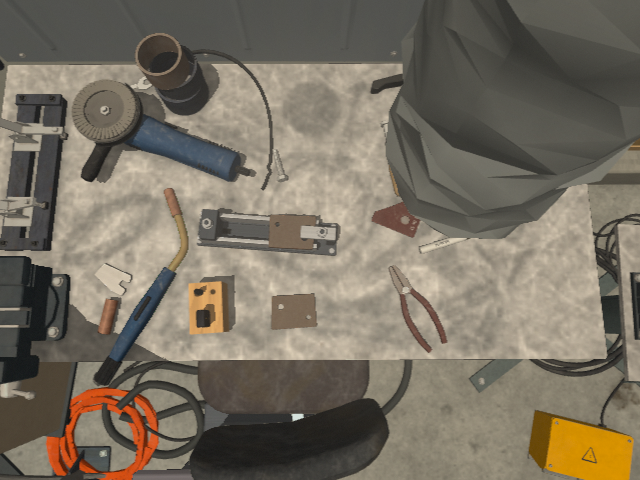

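View pics/side0.png

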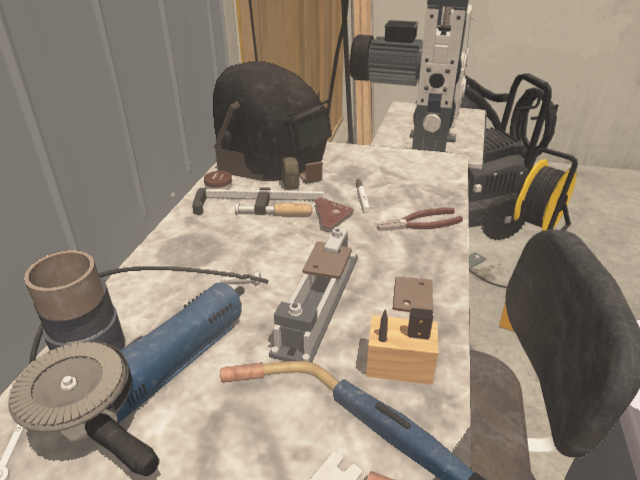

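The top view shows the loose plate at about (294,310), the clamped plate at (293,231), the stop at (207,225) and the tool block at (207,307), with the gauge at (203,318) and the punch at (199,292). The side view shows the same layout.

```bash
cat > h.py <<'E'
import cv2, numpy as np
from cell import r, optics
def grab(n):
    return optics.grab_frame(n)
def ray(f,uv):
    E=f["extrinsics"]; uv=np.atleast_2d(uv).astype(float)
    d=np.c_[uv,np.ones(len(uv))]@np.linalg.inv(f["K"]).T
    d[:,1:]*=-1
    return E[:3,3], d@E[:3,:3].T
def onz(f,uv,z):
    o,d=ray(f,uv); return o+d*((z-o[2])/d[:,2])[:,None]
def proj(f,P):
    E=f["extrinsics"]; c=(np.atleast_2d(P)-E[:3,3])@E[:3,:3]; c[:,1:]*=-1
    u=c@f["K"].T; return u[:,:2]/u[:,2:]
def two(f,a,g,b):
    o,d=ray(f,a); p,e=ray(g,b); d=d[0];e=e[0]
    t=np.linalg.lstsq(np.c_[d,-e],p-o,rcond=None)[0]
    A,B=o+d*t[0],p+e*t[1]; return (A+B)/2,np.linalg.norm(A-B)
def mask(f,lo,hi,box):
    h=cv2.cvtColor(f["pixels"],cv2.COLOR_RGB2HSV); m=cv2.inRange(h,np.array(lo),np.array(hi))
    k=np.zeros_like(m); x0,y0,x1,y1=box; k[y0:y1,x0:x1]=m[y0:y1,x0:x1]; return k
E
python3 - <<'E'
from h import *
f=grab("top"); g=grab("side")
hs=cv2.cvtColor(f["pixels"],cv2.COLOR_RGB2HSV); gs=cv2.cvtColor(g["pixels"],cv2.COLOR_RGB2HSV)
for p in[(294,312),(285,235),(207,288),(203,318),(220,300),(260,330)]: print(p,hs[p[1],p[0]])
for p in[(415,300),(325,265),(420,345),(380,285),(430,275)]: print("s",p,gs[p[1],p[0]])
a=cv2.resize(f["pixels"][195:335,180:345,::-1],None,fx=3,fy=3,interpolation=cv2.INTER_CUBIC)
b=cv2.resize(g["pixels"][225:385,265:445,::-1],None,fx=1.67,fy=1.67,interpolation=cv2.INTER_CUBIC)
a=cv2.resize(f["pixels"][195:335,180:345,::-1],(495,420),interpolation=cv2.INTER_CUBIC)
b=cv2.resize(g["pixels"][225:385,265:445,::-1],(305,271),interpolation=cv2.INTER_CUBIC)
c=np.zeros((420,800,3),np.uint8);c[:,:495]=a;c[:271,495:]=b
cv2.imwrite("pics/c0.png",c)
E
```

```text
(294, 312) [ 16  75 122]
(285, 235) [ 15  77 120]
(207, 288) [ 16 139 219]
(203, 318) [11 33 61]
(220, 300) [ 17 138 223]
(260, 330) [ 19  41 175]
s (415, 300) [ 14  74 161]
s (325, 265) [ 13  73 157]
s (420, 345) [ 17 112 236]
s (380, 285) [ 16  49 209]
s (430, 275) [ 16  49 196]
```

View pics/c0.png

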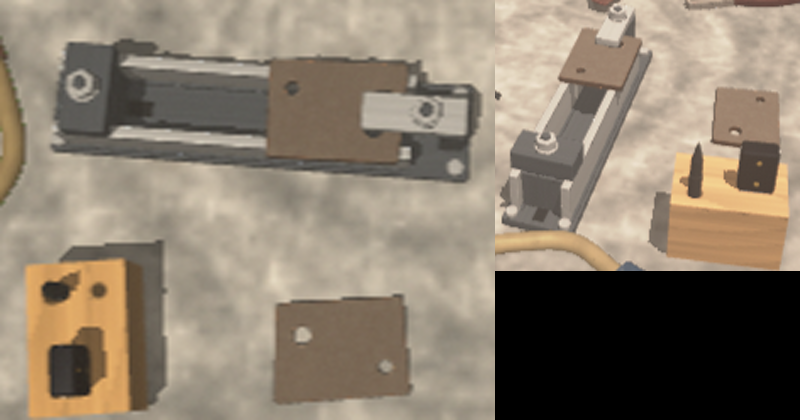

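The crop shows the stop, two bright rails, the clamped plate with its gap edge at crop x of about 268, the loose plate, and the gauge grip. All the yaws are small.

Run:
```python
from h import *
f=grab("top"); g=grab("side")
def edges(m,f,z,lab,x0,x1,y0,y1):
    # sub edge lines: top/bottom by columns, left/right by rows -> world
    out={}
    cols=np.arange(x0,x1); rows=np.arange(y0,y1)
    L={"top":[(c,np.where(m[:,c])[0].min()-.5) for c in cols],"bot":[(c,np.where(m[:,c])[0].max()+.5) for c in cols],
       "lef":[(np.where(m[q])[0].min()-.5,q) for q in rows],"rig":[(np.where(m[q])[0].max()+.5,q) for q in rows]}
    for k,p in L.items():
        P=onz(f,np.array(p)+0.0,z)[:,:2].astype(np.float32)
        vx,vy,cx,cy=cv2.fitLine(P,cv2.DIST_HUBER,0,.001,.001).ravel()
        print(lab,k,"c",np.round([cx,cy],4),"ang",round(np.degrees(np.arctan2(vy,vx))%180,2))
P=(10,60,90),(20,95,140)
def big(m):
    n,l,s,c=cv2.connectedComponentsWithStats(m); i=1+s[1:,4].argmax(); print(s[i],c[i]); return (l==i).astype(np.uint8)
m=big(mask(f,*P,(265,285,330,335))); edges(m,f,.006,"plate",276,312,298,326)
x=cv2.minAreaRect(cv2.findNonZero(m));print("plate rect ctr",onz(f,x[0],.006),x)
m=big(mask(f,*P,(260,205,330,255))); edges(m,f,.056,"clamp",273,298,220,245)
m=big(mask(f,(10,110,190),(25,190,255),(180,270,240,340))); edges(m,f,.062,"block",193,218,287,328)
h=cv2.cvtColor(f["pixels"],cv2.COLOR_RGB2HSV)
m=big(((h[...,2]<75)&(np.add.outer(np.arange(480)*0,np.arange(640))<215)&(np.add.outer(np.arange(480),np.arange(640)*0)>306)&(np.add.outer(np.arange(480),np.arange(640)*0)<332)&(np.add.outer(np.arange(480)*0,np.arange(640))>190)).astype(np.uint8))
x=cv2.minAreaRect(cv2.findNonZero(m));print("grip",x)
for n in("rail1","rail2"):
    y0,y1=(208,224) if n=="rail1" else (232,250)
    v=h[y0:y1,225:265,2].astype(float); w=np.clip(v-165,0,None); 
    yy=(w*np.arange(y0,y1)[:,None]).sum(0)/w.sum(0); Q=onz(f,np.c_[np.arange(225,265),yy],.05)[:,:2].astype(np.float32)
    l=cv2.fitLine(Q,cv2.DIST_HUBER,0,.001,.001).ravel(); print(n,l,np.degrees(np.arctan2(l[1],l[0]))%180)
# side-view check
m=big(mask(g,(8,55,120),(20,110,180),(385,270,440,318)));c=cv2.minAreaRect(cv2.findNonZero(m))[0];print("side plate ctr",onz(g,cv2.findNonZero(m).reshape(-1,2).mean(0),.006))
print(proj(g,[[.3,0,0]]))
```

```text
[ 272  294   45   36 1384] [293.28540462 311.25650289]
plate top c [ 0.4748 -0.1379] ang 93.47
plate bot c [ 0.4118 -0.1403] ang 93.56
plate lef c [ 0.4423 -0.0942] ang 0.59
plate rig c [ 0.4453 -0.1784] ang 3.48
plate rect ctr [[ 0.44273616 -0.13596536  0.006     ]] ((293.08123779296875, 311.1370544433594), (33.058631896972656, 44.458160400390625), 85.91438293457031)
[ 269  215   47   34 1255] [289.28366534 231.31633466]
clamp top c [ 0.6228 -0.1201] ang 88.48
clamp bot c [ 0.5593 -0.1229] ang 88.72
clamp lef c [ 0.5882 -0.0922] ang 177.56
clamp rig c [ 0.5912 -0.1587] ang 136.35
[ 189  282   34   52 1114] [205.46768402 306.48384201]
block top c [0.495  0.0256] ang 93.05
block bot c [0.4036 0.019 ] ang 92.73
block lef c [0.4468 0.0507] ang 4.4
block rig c [ 0.4461 -0.0081] ang 2.52
[197 310  13  17 217] [202.94470046 318.06912442]
grip ((203.0, 318.0), (16.0, 12.0), 90.0)
rail1 [ 0.08862804 -0.9960648   0.6240087  -0.03607478] 95.08469
rail2 [ 0.04749259  0.99887156  0.57300735 -0.05212392] 87.27785
[ 393  277   40   34 1179] [412.95080577 293.04580153]
side plate ctr [[ 0.44233306 -0.13673357  0.006     ]]
[[505.74274519 371.34124519]]
```

```bash
cat >> h.py <<'E'
def yaw(s=None):
    x,y,z,w=(s or r.state())["tcp_rot"]; return np.degrees(np.arctan2(1-2*(x*x+z*z),2*(x*y-z*w)))
def st():
    s=r.state(); print("t",round(s["clock"],2),"p",np.round(s["position"],4),"yaw",round(yaw(s),2),"F",np.round(s["force"],1),"w",round(s["grip_width"],4),"gf",round(s["gripper_force"],1),"q",np.round(s["qpos"],2))
def plan(xyz,yw,n,op,d=3):
    s=r.state(); p=np.array(s["position"]); a=yaw(s); st()
    step=(np.array(xyz)-p)/n; t=(a-yw)
    k=min(n,max(1,int(np.ceil(abs(t)/10.3))))
    rows=[]
    for i in range(n):
        b=np.radians(a); ty=np.array([np.cos(b),np.sin(b),0]); tz=np.array([0,0,-1]); tx=np.cross(ty,tz)
        tr=t/k if i<k else 0; a-=tr
        rows.append([op]+[round(float(step@v),d) for v in(tx,ty,tz)]+[round(float(np.radians(tr)),3)])
    print(str(rows).replace(" ",""))
E
python3 -c "
from h import *
plan([.4425,-.136,.13],3.2,13,.85)"
```

```text
t 0.3 p [0.2455 0.492  0.245 ] yaw 63.48 F [-0.6 -0.4  0.6] w 0.0855 gf 0.0 q [ 0.97  0.33 -0.19  1.05 -0.    1.44]
[[0.85,-0.035,-0.036,0.009,0.175],[0.85,-0.041,-0.03,0.009,0.175],[0.85,-0.046,-0.022,0.009,0.175],[0.85,-0.049,-0.014,0.009,0.175],[0.85,-0.05,-0.005,0.009,0.175],[0.85,-0.05,0.004,0.009,0.175],[0.85,-0.049,0.012,0.009,0.0],[0.85,-0.049,0.012,0.009,0.0],[0.85,-0.049,0.012,0.009,0.0],[0.85,-0.049,0.012,0.009,0.0],[0.85,-0.049,0.012,0.009,0.0],[0.85,-0.049,0.012,0.009,0.0],[0.85,-0.049,0.012,0.009,0.0]]
```

```bash
python3 -m creep '[[[0.85,-0.035,-0.036,0,0.175],[0.85,-0.041,-0.03,0,0.175],[0.85,-0.046,-0.022,0,0.175],[0.85,-0.049,-0.014,0,0.175],[0.85,-0.05,-0.005,0,0.175],[0.85,-0.05,0.004,0,0.175],[0.85,-0.049,0.012,0,0],[0.85,-0.049,0.012,0,0],[0.85,-0.049,0.012,0,0],[0.85,-0.049,0.012,0,0]]]' 60
python3 -c "
from h import *
plan([.4425,-.136,.1],3.2,4,.85)"
```

```text
clock: 1.55
position: [0.3971, 0.0085, 0.2455]
tcp_rot: [0.686, 0.727, 0.0, 0.0]
force: [0.8, -0.8, 1.2]
grip_width: 0.0724
gripper_force: 0.0
t 1.55 p [0.3971 0.0085 0.2455] yaw 3.31 F [ 0.8 -0.8  1.2] w 0.0724 gf 0.0 q [-0.17  0.04 -0.55  0.98  0.    1.35]
[[0.85,-0.037,0.009,0.036,0.002],[0.85,-0.037,0.009,0.036,0.0],[0.85,-0.037,0.009,0.036,0.0],[0.85,-0.037,0.009,0.036,0.0]]
```

```bash
python3 -m creep '[[[0.85,-0.037,0.009,0.036,0.002],[0.85,-0.037,0.009,0.036,0],[0.85,-0.037,0.009,0.036,0],[0.85,-0.035,0.008,0.036,0],[0.85,0,0,0,0]]]'
python3 - <<'E'
from h import *
st(); f=grab("top"); g=grab("side")
c=np.zeros((420,800,3),np.uint8)
c[:,:400]=cv2.resize(f["pixels"][255:360,240:340,::-1],(400,420)); c[:400,400:]=cv2.resize(g["pixels"][230:330,360:460,::-1],(400,400))
cv2.imwrite("pics/c1.png",c)
E
```

```text
clock: 2.17
position: [0.4389, -0.1349, 0.099]
tcp_rot: [0.688, 0.725, -0.001, -0.002]
force: [0.1, 1.3, 0.4]
grip_width: 0.0725
gripper_force: 0.0
t 2.17 p [ 0.4389 -0.1349  0.099 ] yaw 3.01 F [0.1 1.3 0.4] w 0.0725 gf 0.0 q [-0.46  0.33 -0.62  0.63 -0.    1.06]
```

View pics/c1.png

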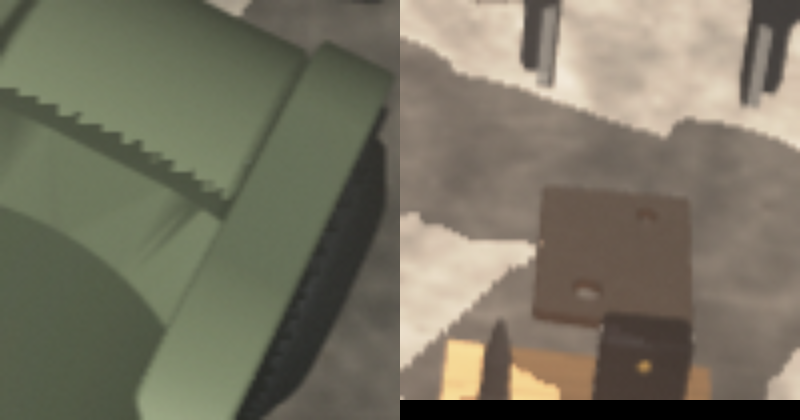

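The side view shows the fingertips at about (395,250) and (449,256), above and straddling the plate. I'll work out the tip height from these.

Run:
```python
from h import *
g=grab("side")
for uv in((395.5,250.5),(447.5,256)):
    o,d=ray(g,uv); d=d[0]; print(o+d*((-.135-o[1])/d[1]))
plan([.4425,-.136,.04],3.2,3,.85)
```

```text
[ 0.47808784 -0.135       0.08887711]
[ 0.39696609 -0.135       0.09110986]
t 2.33 p [ 0.4398 -0.1331  0.1018] yaw 3.23 F [0.1 0.9 0.5] w 0.0724 gf 0.0 q [-0.45  0.32 -0.62  0.63  0.    1.06]
[[0.85,-0.001,0.001,0.021,0.0],[0.85,-0.001,0.001,0.021,0.0],[0.85,-0.001,0.001,0.021,0.0]]
```

```bash
python3 -m creep '[[[0.85,-0.001,0.001,0.028,0],[0.85,-0.001,0.001,0.028,0],[0.85,-0.001,0.001,0.02,0],[0.85,0,0,0,0],[0.85,0,0,0.003,0],[0.85,0,0,0,0]]]'
python3 -c "
from h import *
st()"
```

```text
clock: 3.08
position: [0.4438, -0.1365, 0.0233]
tcp_rot: [0.687, 0.727, 0.0, 0.001]
force: [0.1, -0.4, -0.1]
grip_width: 0.072
gripper_force: 0.0
t 3.08 p [ 0.4438 -0.1365  0.0233] yaw 3.24 F [ 0.1 -0.4 -0.1] w 0.072 gf 0.0 q [-0.46  0.46 -0.68  0.43  0.    1.06]
```

```bash
python3 -m creep '[[[0.85,0,0,0.004,0],[0.85,0,0,0.003,0],[0.85,0,0,0,0]]]'; python3 -m creep '[[[0.85,0,0,0.001,0],[0.85,0,0,0.001,0]]]'
```

```text
clock: 3.45
position: [0.4429, -0.1364, 0.015]
tcp_rot: [0.687, 0.727, -0.0, -0.0]
force: [0.0, -0.0, -0.7]
grip_width: 0.0726
gripper_force: 0.0
clock: 3.7
position: [0.4432, -0.1365, 0.0132]
tcp_rot: [0.687, 0.727, 0.0, 0.0]
force: [-0.3, -0.7, 0.1]
grip_width: 0.0726
gripper_force: 0.0
```

```bash
python3 -m creep '[[[0.85,0,0,0.001,0],[0.7,0,0,0,0],[0.6,0,0,0,0],[0.6,0,0,0,0],[0.6,0,0,0,0]]]' 80
```

```text
clock: 4.32
position: [0.443, -0.1365, 0.0135]
tcp_rot: [0.687, 0.727, -0.0, 0.0]
force: [-4.3, 0.5, 15.7]
grip_width: 0.0602
gripper_force: 82.2
```

```bash
python3 -m creep '[[[0.6,0,0,-0.015,0],[0.6,0,0,-0.015,0],[0.6,0,0,0,0]]]'
python3 - <<'E'
from h import *
st(); g=grab("side")
cv2.imwrite("pics/c2.png",cv2.resize(g["pixels"][220:330,350:470,::-1],(600,550)))
E
```

```text
clock: 4.7
position: [0.4436, -0.1367, 0.0428]
tcp_rot: [0.687, 0.727, 0.0, 0.001]
force: [-0.0, -0.0, -3.3]
grip_width: 0.0592
gripper_force: 86.2
t 4.7 p [ 0.4436 -0.1367  0.0428] yaw 3.21 F [-0.  -0.  -3.3] w 0.0592 gf 86.2 q [-0.46  0.42 -0.67  0.48  0.    1.06]
```

View pics/c2.png

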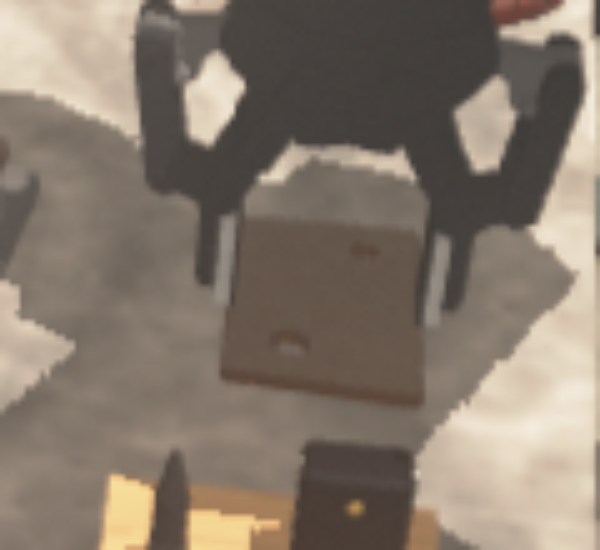

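The plate is lifted and level between the pads. I'll carry it over the stand next.

```bash
python3 -c "
from h import *
plan([.5932,-.058,.14],-2,5,.6)"
```

```text
t 4.75 p [ 0.4432 -0.1365  0.0422] yaw 3.21 F [-0.8  0.  -3.8] w 0.0595 gf 86.2 q [-0.46  0.43 -0.67  0.48  0.    1.06]
[[0.6,0.014,0.031,-0.02,0.091],[0.6,0.017,0.029,-0.02,0.0],[0.6,0.017,0.029,-0.02,0.0],[0.6,0.017,0.029,-0.02,0.0],[0.6,0.017,0.029,-0.02,0.0]]
```

```bash
python3 -m creep '[[[0.6,0,0,-0.035,0],[0.6,0.009,0.012,-0.033,0],[0.6,0.012,0.023,-0.03,0.03],[0.6,0.014,0.03,0,0.03],[0.6,0.015,0.03,0,0.031],[0.6,0.016,0.029,0,0],[0.6,0.016,0.025,0,0],[0.6,0,0,0,0],[0.6,0,0,0,0]]]'
python3 - <<'E'
from h import *
f=grab("top");g=grab("side")
plan([.5932,-.058,.085],-2,3,.6)
cv2.imwrite("pics/c3.png",cv2.resize(g["pixels"][200:370,230:400,::-1],(600,600),interpolation=cv2.INTER_CUBIC))
E
```

```text
clock: 5.88
position: [0.5903, -0.0537, 0.1389]
tcp_rot: [0.719, 0.695, -0.001, -0.001]
force: [0.0, -0.3, -2.1]
grip_width: 0.0591
gripper_force: 86.9
t 5.97 p [ 0.5904 -0.0541  0.1395] yaw -2.05 F [-0.9 -0.4 -3.4] w 0.0591 gf 86.9 q [-0.22  0.49 -0.22  0.86 -0.    1.39]
[[0.6,-0.001,0.001,0.018,-0.001],[0.6,-0.001,0.001,0.018,0.0],[0.6,-0.001,0.001,0.018,0.0]]
```

View pics/c3.png

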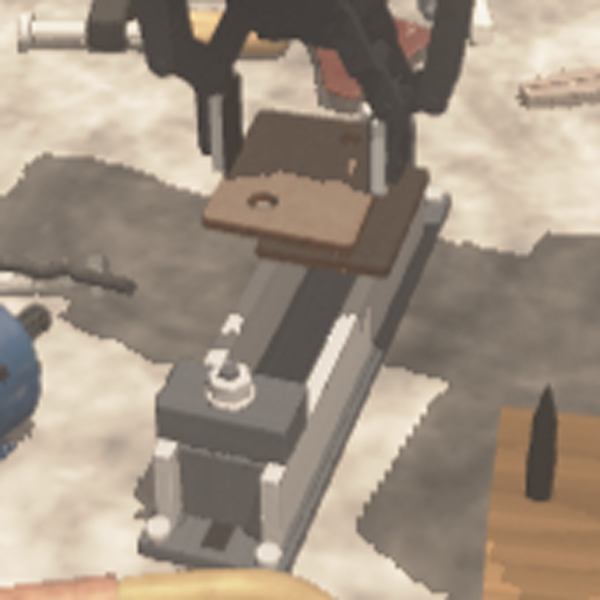

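The side view shows the plate held level, with its front edge past the clamped plate. The clamped plate's gap edge runs from about (303,271) to (339,277).

```bash
python3 -m creep '[[[0.6,-0.001,0.001,0.02,0],[0.6,-0.001,0.001,0.02,0],[0.6,-0.001,0.001,0.014,0],[0.6,0,0,0.008,0],[0.6,0,0,0.003,0],[0.6,0,0,0,0]]]'
python3 - <<'E'
from h import *
st(); g=grab("side"); print(onz(g,[(302.8,271),(339.1,276.8)],.056))
E
```

```text
clock: 6.72
position: [0.5947, -0.0569, 0.0755]
tcp_rot: [0.719, 0.695, 0.0, 0.0]
force: [-0.2, 0.4, -2.6]
grip_width: 0.0593
gripper_force: 86.9
t 6.72 p [ 0.5947 -0.0569  0.0755] yaw -2.01 F [-0.2  0.4 -2.6] w 0.0593 gf 86.9 q [-0.22  0.57 -0.28  0.72  0.    1.39]
[[ 0.62014876 -0.09150923  0.056     ]
 [ 0.56010327 -0.08971583  0.056     ]]
```

```bash
python3 -m creep '[[[0.6,0.006,0,0,0],[0.6,0.004,0,0,0],[0.6,0,0,0,0]]]'; python3 -m creep '[[[0.6,0.001,0,0,0],[0.6,0.001,0,0,0]]]';python3 -m creep '[[[0.6,0.001,0,0,0],[0.6,0.001,0,0,0]]]'
```

```text
clock: 7.15
position: [0.595, -0.0463, 0.0755]
tcp_rot: [0.719, 0.695, 0.0, 0.0]
force: [-0.0, 0.2, -3.3]
grip_width: 0.059
gripper_force: 86.9
clock: 7.4
position: [0.595, -0.0449, 0.0753]
tcp_rot: [0.719, 0.695, 0.0, 0.0]
force: [-0.5, -0.2, -2.8]
grip_width: 0.0589
gripper_force: 86.9
clock: 7.65
position: [0.595, -0.0429, 0.0753]
tcp_rot: [0.719, 0.695, -0.0, -0.0]
force: [-0.3, -0.1, -2.8]
grip_width: 0.059
gripper_force: 86.9
```

```bash
python3 -m creep '[[[0.6,0.001,0,0,0],[0.6,0,0,0,0]]]'; python3 -m creep '[[[0.6,0.001,0,0,0],[0.6,0,0,0,0]]]'
```

```text
clock: 7.9
position: [0.5951, -0.0418, 0.0753]
tcp_rot: [0.719, 0.695, -0.0, -0.0]
force: [-0.3, -0.1, -2.8]
grip_width: 0.0596
gripper_force: 86.9
clock: 8.15
position: [0.5951, -0.0408, 0.0753]
tcp_rot: [0.719, 0.695, 0.0, -0.0]
force: [-0.5, 0.5, -3.1]
grip_width: 0.0592
gripper_force: 86.9
```

```bash
python3 -m creep '[[[0.6,0.001,0,0,0],[0.6,0,0,0,0]]]'; python3 -m creep '[[[0.6,0.001,0,0,0],[0.6,0,0,0,0]]]'
```

```text
clock: 8.4
position: [0.5952, -0.0398, 0.0753]
tcp_rot: [0.719, 0.695, 0.0, 0.0]
force: [0.5, 0.7, -3.7]
grip_width: 0.0594
gripper_force: 86.9
clock: 8.65
position: [0.5951, -0.0393, 0.0753]
tcp_rot: [0.72, 0.694, -0.0, 0.0]
force: [-1.1, -1.7, -3.5]
grip_width: 0.0591
gripper_force: 87.0
```

```bash
python3 -m creep '[[[0.6,-0.0015,0,0,0],[0.6,0,0,0.004,0],[0.6,0,0,0.004,0],[0.6,0,0,0,0]]]'; python3 -m creep '[[[0.6,0,0,0.001,0],[0.6,0,0,0.001,0],[0.6,0,0,0,0]]]'
```

```text
clock: 9.15
position: [0.5946, -0.0402, 0.0667]
tcp_rot: [0.719, 0.695, -0.0, -0.001]
force: [0.3, -0.1, -3.4]
grip_width: 0.059
gripper_force: 86.9
clock: 9.52
position: [0.5951, -0.0404, 0.0652]
tcp_rot: [0.719, 0.695, -0.0, -0.0]
force: [-1.1, 1.0, -2.7]
grip_width: 0.0589
gripper_force: 86.9
```

```bash
python3 -m creep '[[[0.6,0,0,0.001,0],[0.6,0,0,0,0]]]'; python3 -m creep '[[[0.6,0,0,0.001,0],[0.6,0,0,0,0]]]'
```

```text
clock: 9.78
position: [0.5951, -0.0404, 0.0643]
tcp_rot: [0.719, 0.695, -0.0, -0.0]
force: [0.0, -0.5, -3.5]
grip_width: 0.059
gripper_force: 86.9
clock: 10.02
position: [0.5952, -0.0404, 0.064]
tcp_rot: [0.719, 0.695, 0.0, 0.0]
force: [-1.8, 0.2, 3.9]
grip_width: 0.0597
gripper_force: 92.7
```

```bash
python3 -m creep '[[[0.6,0.001,0,0,0],[0.6,0.0005,0,0,0],[0.6,0,0,0,0]]]'; python3 -m creep '[[[0.6,0.0005,0,0,0],[0.6,0,0,0,0]]]'
```

```text
clock: 10.4
position: [0.5952, -0.0403, 0.064]
tcp_rot: [0.72, 0.694, -0.001, 0.001]
force: [-3.7, -1.8, 6.0]
grip_width: 0.0591
gripper_force: 93.4
clock: 10.65
position: [0.5955, -0.0398, 0.064]
tcp_rot: [0.72, 0.694, -0.001, 0.001]
force: [-2.5, -3.4, 5.7]
grip_width: 0.0591
gripper_force: 93.4
```

```bash
python3 -m creep '[[[0.6,0.0005,0,0,0],[0.6,0,0,0,0]]]'; python3 -m creep '[[[0.6,0.0005,0,0,0],[0.6,0,0,0,0]]]'; python3 -m creep '[[[0.6,0.0005,0,0,0],[0.6,0,0,0,0]]]'
```

```text
clock: 10.9
position: [0.5957, -0.0393, 0.064]
tcp_rot: [0.72, 0.694, -0.001, 0.001]
force: [-2.6, -4.4, 4.9]
grip_width: 0.0593
gripper_force: 93.3
clock: 11.15
position: [0.5957, -0.0393, 0.064]
tcp_rot: [0.72, 0.694, -0.001, 0.002]
force: [-2.3, -6.7, 5.0]
grip_width: 0.0591
gripper_force: 93.2
clock: 11.4
position: [0.5957, -0.0392, 0.064]
tcp_rot: [0.72, 0.694, -0.001, 0.002]
force: [-1.3, -7.4, 5.7]
grip_width: 0.0593
gripper_force: 93.1
```

```bash
python3 -m creep '[[[0.6,0.001,0,0,0],[0.6,0,0,0,0],[0.85,0,0,0,0],[0.88,0,0,0,0],[0.88,0,0,0,0]]]'; python3 -m creep '[[[0.88,0,0,-0.02,0],[0.88,0,0,-0.04,0],[0.88,0,0,-0.04,0],[0.88,0,0,-0.03,0],[0.5,0,0,0,0]]]'
python3 -c "
from h import *
plan([.428,.0,.194],93,10,.5)"
```

```text
clock: 12.02
position: [0.5955, -0.0354, 0.0632]
tcp_rot: [0.719, 0.695, 0.0, -0.0]
force: [-0.4, -0.3, 0.9]
grip_width: 0.0753
gripper_force: 0.0
clock: 12.65
position: [0.5972, -0.0358, 0.1961]
tcp_rot: [0.719, 0.695, 0.002, 0.002]
force: [0.5, -0.1, -0.7]
grip_width: 0.0586
gripper_force: 0.0
t 12.65 p [ 0.5972 -0.0358  0.1961] yaw -1.98 F [ 0.5 -0.1 -0.7] w 0.0586 gf 0.0 q [-0.18  0.45 -0.14  0.98  0.    1.42]
[[0.5,0.003,-0.017,0.0,-0.166],[0.5,0.006,-0.016,0.0,-0.166],[0.5,0.008,-0.015,0.0,-0.166],[0.5,0.011,-0.014,0.0,-0.166],[0.5,0.013,-0.012,0.0,-0.166],[0.5,0.015,-0.009,0.0,-0.166],[0.5,0.016,-0.007,0.0,-0.166],[0.5,0.017,-0.004,0.0,-0.166],[0.5,0.017,-0.001,0.0,-0.166],[0.5,0.017,0.002,0.0,-0.166]]
```

```bash
python3 -m creep '[[[0.5,0.004,-0.017,0,-0.166],[0.5,0.007,-0.016,0,-0.166],[0.5,0.01,-0.015,0,-0.166],[0.5,0.013,-0.013,0,-0.166],[0.5,0.015,-0.011,0,-0.166],[0.5,0.017,-0.009,0,-0.166],[0.5,0.018,-0.007,0,-0.166],[0.5,0.018,-0.004,0,-0.166],[0.5,0.018,-0.001,0,-0.166],[0.5,0.018,0.002,0,-0.166]]]'
python3 - <<'E'
from h import *
f=grab("top");g=grab("side")
plan([.4293,.0203,.15],92.9,4,.5)
c=np.zeros((420,800,3),np.uint8)
c[:,:400]=cv2.resize(f["pixels"][195:300,190:290,::-1],(400,420)); c[:420,400:]=cv2.resize(g["pixels"][225:393,290:450,::-1],(400,420))
cv2.imwrite("pics/c4.png",c)
E
```

```text
clock: 13.9
position: [0.4175, 0.0128, 0.1921]
tcp_rot: [-0.03, 1.0, 0.0, -0.001]
force: [0.6, 0.1, 0.2]
grip_width: 0.043
gripper_force: 0.0
t 14.0 p [0.4163 0.0131 0.1921] yaw 93.13 F [0.2 0.3 0.2] w 0.0428 gf 0.0 q [-0.15  0.13 -0.6   0.85  0.   -0.2 ]
[[0.5,-0.003,0.002,0.011,0.004],[0.5,-0.003,0.002,0.011,0.0],[0.5,-0.003,0.002,0.011,0.0],[0.5,-0.003,0.002,0.011,0.0]]
```

View pics/c4.png

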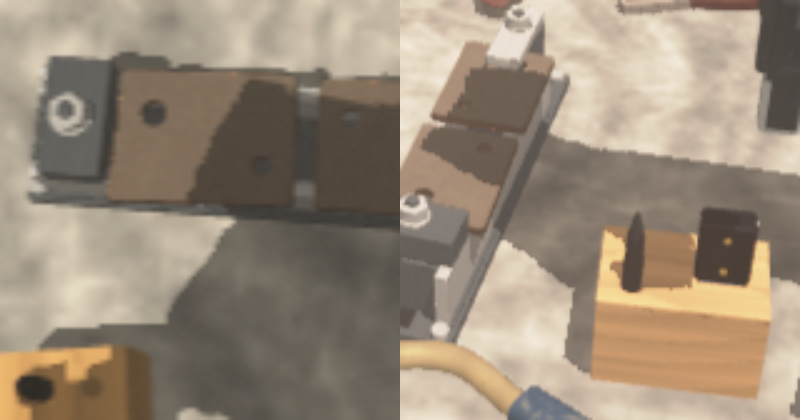

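The top view shows the loose plate on the rails between the stop and the clamped plate, with a gap at crop x 297–318. I'll measure how it sits.

Run:
```python
from h import *
f=grab("top"); g=grab("side")
v=cv2.cvtColor(f["pixels"],cv2.COLOR_RGB2HSV)
m=cv2.inRange(v,np.array((6,50,30)),np.array((22,130,145)))
def fit(P):
    P=onz(f,np.array(P,float),.056)[:,:2].astype(np.float32); l=cv2.fitLine(P,cv2.DIST_HUBER,0,.001,.001).ravel(); return np.round(l[2:],4),round(float(np.degrees(np.arctan2(l[1],l[0]))%180),2)
for n,x0,x1,xl,xr in(("loose",222,260,212,267),("clamp",273,296,267,300)):
    k=m.copy();k[:,:xl]=0;k[:,xr:]=0;k[:208]=0;k[252:]=0
    nn,l,s,c=cv2.connectedComponentsWithStats(k); i=1+s[1:,4].argmax(); k=l==i; print(n,s[i])
    print(" top",fit([(c,np.where(k[:,c])[0].min()-.5) for c in range(x0,x1)])," bot",fit([(c,np.where(k[:,c])[0].max()+.5) for c in range(x0,x1)]))
    R=range(219,242)
    print(" lef",fit([(np.where(k[q])[0].min()-.5,q) for q in R])," rig",fit([(np.where(k[q])[0].max()+.5,q) for q in R]))
print(v[230,258:275].tolist())
s=cv2.resize(g["pixels"][225:330,280:370,::-1],(514,600),interpolation=cv2.INTER_CUBIC)
cv2.imwrite("pics/c5.png",np.hstack([s,np.zeros((600,6,3),np.uint8)]))
```

```text
loose [ 216  212   49   35 1502]
 top (array([ 0.6283, -0.0363], dtype=float32), 87.51)  bot (array([ 0.563, -0.04 ], dtype=float32), 87.5)
 lef (array([0.5937, 0.0047], dtype=float32), 174.83)  rig (array([ 0.5922, -0.082 ], dtype=float32), 0.76)
clamp [ 269  215   31   34 1009]
 top (array([ 0.6229, -0.1254], dtype=float32), 89.7)  bot (array([ 0.5586, -0.1182], dtype=float32), 86.27)
 lef (array([ 0.5974, -0.0925], dtype=float32), 177.28)  rig (array([ 0.5955, -0.1499], dtype=float32), 179.98)
[[14, 64, 80], [14, 59, 82], [17, 65, 79], [17, 62, 82], [14, 60, 81], [18, 59, 73], [15, 38, 67], [24, 19, 68], [25, 23, 68], [26, 26, 68], [19, 29, 71], [17, 48, 75], [17, 64, 80], [16, 60, 81], [17, 62, 82], [16, 65, 83], [14, 65, 83]]
```

View pics/c5.png

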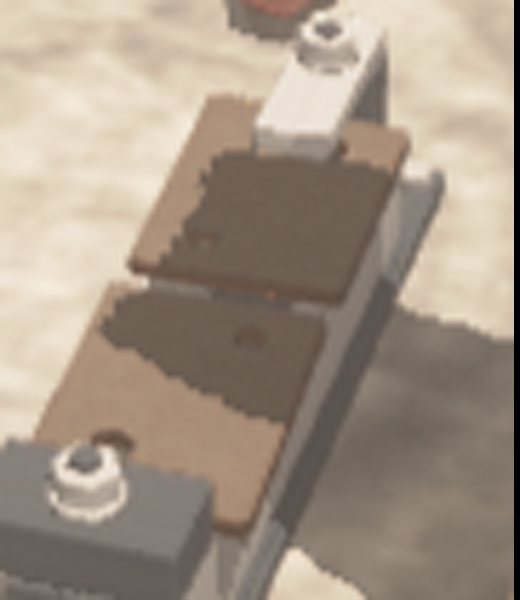

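The side view shows the plate flat and close to in line. I'll get the lateral offset from the outlines.

Run:
```python
from h import *
g=grab("side"); h=cv2.cvtColor(g["pixels"],cv2.COLOR_RGB2HSV)
m=cv2.inRange(h,np.array((5,50,40)),np.array((22,140,190))); m[:,:284]=0;m[:,356:]=0
def fit(P,z):
    P=onz(g,np.array(P,float),z)[:,:2].astype(np.float32); l=cv2.fitLine(P,cv2.DIST_HUBER,0,.0005,.001).ravel()
    return l, round(float(np.degrees(np.arctan2(l[1],l[0]))%180),2)
for n,a,b,y in(("clamp",251,268,-.11),("clamp2",251,276,-.11),("loose",284,298,-.04),("loose2",282,306,-.04)):
    for e in("L","R"):
        if e=="L": P=[(np.where(m[q])[0].min()-.5,q) for q in range(a,b)]; z=.056
        else: P=[(np.where(m[q])[0].max()+.5,q) for q in range(a,b)]; z=.050
        l,an=fit(P,z); print(n,e,"x at y=-.087:",round(float(l[2]+(-.087-l[3])*l[0]/l[1]),4),"ang",an)
```

```text
clamp L x at y=-.087: 0.6224 ang 87.72
clamp R x at y=-.087: 0.5611 ang 86.02
clamp2 L x at y=-.087: 0.6224 ang 87.91
clamp2 R x at y=-.087: 0.5608 ang 86.17
loose L x at y=-.087: 0.6227 ang 86.36
loose R x at y=-.087: 0.5617 ang 88.75
loose2 L x at y=-.087: 0.6239 ang 87.86
loose2 R x at y=-.087: 0.5618 ang 88.74
```

Run:
```python
from h import *
g=grab("side")
h=cv2.cvtColor(g["pixels"],cv2.COLOR_RGB2HSV)
m=np.zeros((480,640),np.uint8); m[300:345,402:440]=(h[300:345,402:440,2]<95)
n,l,s,c=cv2.connectedComponentsWithStats(m); i=1+s[1:,4].argmax(); k=l==i; print(s[i])
b=np.array([(q,np.where(k[:,q])[0].max()+.5) for q in range(412,428)],float)
P=onz(g,b,.062); print("front bottom edge mid",P.mean(0), "ang",np.degrees(np.arctan2(*(P[-1]-P[0])[[1,0]])))
for q in(325,330,334): 
    w=np.where(k[q])[0]; print(q,w.min(),w.max())
w=np.where(k[334])[0]; print("x ends",onz(g,[(w.min()-.5,336),(w.max()+.5,336)],.062))
# top-view slot grip from first image
f=cv2.imread("pics/top0.png")[295:335,185:222].max(2); print(f[10:36:2,8:34])
F=grab("top"); print(proj(F,[[.4293,.0203,.104],[.4293,.0123,.104],[.4293,.0283,.104],[.4293,.0123,.062],[.4143,.0203,.104],[.4443,.0203,.104]]))
```

```text
[408 308  25  31 614]
front bottom edge mid [0.42619718 0.02406916 0.062     ] ang -178.02537056849604
325 409 430
330 408 429
334 408 429
x ends [[0.44232983 0.02469835 0.062     ]
 [0.41311615 0.01805726 0.062     ]]
[[200 201 203 203 203 207 214 216 218 221 226 225 193 122 119 111 111 115
  117 118 117 168 220 223 222 222]
 [202 202 204 205 204 208 214 217 218 223 227 195 123 123 120 113 111 114
  118 119 117 167 221 223 222 223]
 [203 202 204 204 202 206 198 179 174 171 150  98 108 122 118 112 110 115
  119 118 118 167 220 224 223 223]
 [203 205 188 131  53  54  56  58  59  59  58  49  48  47  47  47  79 113
  119 119 117 167 220 225 224 222]
 [205 205 177  97  54  56  56  58  58  60  58  50  48  46  48  47  69 104
  119 120 118 117 174 225 224 222]
 [207 206 179  98  54  55  61  58  60  62  58  51  46  45  48  45  59  93
  119 120 118 118 174 226 226 224]
 [208 208 179  97  53  57  58  61  62  66  60  49  49  52  45  50  63  94
  120 120 120 118 174 225 223 217]
 [210 211 181 100  56  59  60  61  63  63  62  51  46  44  47  51  62  95
  120 121 118 118 175 225 224 218]
 [210 211 194 135  55  59  62  61  63  67  62  52  46  46  44  44  57  94
  121 123 171 218 222 224 221 214]
 [211 211 195 135  54  62  61  62  66  66  61  51  46  45  44  43  50  91
  176 225 221 219 223 225 220 212]
 [212 212 195 138  56  63  64  65  66  67  64  54  44  44  44  44  52 155
  223 225 223 219 219 216 215 214]
 [214 212 215 200 139 104 125 161 176 133 141 150 168 168 191 216 217 219
  223 225 224 219 220 219 218 217]
 [214 213 216 218 214 212 216 215 202 202 214 220 217 216 219 219 217 220
  224 227 223 216 210 213 218 219]]
[[199.80947312 318.2206714 ]
 [204.465432   318.19274506]
 [195.15312363 318.24860008]
 [209.83620162 318.39529573]
 [199.48111698 327.09476466]
 [200.13565795 309.40525977]]
```

```bash
python3 -c "
from h import *
plan([.4287,.0193,.085],92.9,4,.45)"
```

```text
t 14.25 p [0.4196 0.0122 0.1931] yaw 93.02 F [ 0.3 -0.2 -0.1] w 0.0425 gf 0.0 q [-0.15  0.13 -0.59  0.85  0.   -0.2 ]
[[0.45,-0.002,0.002,0.027,0.002],[0.45,-0.002,0.002,0.027,0.0],[0.45,-0.002,0.002,0.027,0.0],[0.45,-0.002,0.002,0.027,0.0]]
```

```bash
python3 -m creep '[[[0.45,-0.004,0.003,0,0.002],[0.45,-0.004,0.004,0.015,0],[0.45,0,0,0.025,0],[0.45,0,0,0,0]]]'
python3 -c "
from h import *
plan([.4287,.0193,.081],92.9,3,.45)"
```

```text
clock: 14.75
position: [0.4254, 0.0201, 0.152]
tcp_rot: [-0.026, 1.0, 0.0, -0.002]
force: [-0.7, -0.7, 0.5]
grip_width: 0.0384
gripper_force: 0.0
t 14.75 p [0.4254 0.0201 0.152 ] yaw 92.98 F [-0.7 -0.7  0.5] w 0.0384 gf 0.0 q [-0.13  0.2  -0.63  0.74  0.   -0.18]
[[0.45,-0.001,-0.0,0.024,0.001],[0.45,-0.001,-0.0,0.024,0.0],[0.45,-0.001,-0.0,0.024,0.0]]
```

```bash
python3 -m creep '[[[0.45,-0.001,-0.001,0.03,0],[0.45,-0.001,0,0.025,0],[0.45,-0.001,0,0.012,0],[0.45,0,0,0.003,0],[0.45,0,0,0,0]]]'
```

```text
clock: 15.38
position: [0.4301, 0.0189, 0.0839]
tcp_rot: [-0.026, 1.0, -0.0, 0.0]
force: [-0.4, 0.0, 0.3]
grip_width: 0.0382
gripper_force: 0.0
```

```bash
python3 -m creep '[[[0.3,0,0,0,0],[0.22,0,0,0,0],[0.15,0,0,0,0],[0.1,0,0,0,0],[0.1,0,0,0,0]]]' 30
```

```text
clock: 16.0
position: [0.4299, 0.0189, 0.0838]
tcp_rot: [-0.026, 1.0, -0.0, 0.0]
force: [-0.7, -0.2, 5.9]
grip_width: 0.0159
gripper_force: 31.4
```

```bash
python3 -m creep '[[[0.1,0,0,0,0],[0.1,0,0,0,0],[0.1,0,0,-0.01,0],[0.1,0,0,-0.03,0],[0.1,0,0,-0.04,0],[0.1,0,0,-0.03,0],[0.1,0,0,0,0]]]' 80
python3 -c "
from h import *
plan([.5935,-.0878,.19],88,6,.1)"
```

```text
clock: 16.88
position: [0.4311, 0.0187, 0.1955]
tcp_rot: [-0.026, 1.0, -0.0, 0.002]
force: [1.1, 0.4, -1.6]
grip_width: 0.0154
gripper_force: 78.1
t 16.88 p [0.4311 0.0187 0.1955] yaw 93.0 F [ 1.1  0.4 -1.6] w 0.0154 gf 78.1 q [-0.13  0.15 -0.56  0.85 -0.   -0.18]
[[0.1,-0.026,-0.019,0.001,0.087],[0.1,-0.028,-0.017,0.001,0.0],[0.1,-0.028,-0.017,0.001,0.0],[0.1,-0.028,-0.017,0.001,0.0],[0.1,-0.028,-0.017,0.001,0.0],[0.1,-0.028,-0.017,0.001,0.0]]
```

```bash
python3 -m creep '[[[0.1,-0.026,-0.019,0,0.045],[0.1,-0.028,-0.017,0,0.042],[0.1,-0.028,-0.017,0,0],[0.1,-0.028,-0.017,0,0],[0.1,-0.028,-0.017,0,0],[0.1,-0.028,-0.017,0,0],[0.1,0,0,0,0]]]'
python3 -c "
from h import *
plan([.5935,-.0878,.155],88,4,.1)"
```

```text
clock: 17.75
position: [0.5948, -0.0885, 0.1913]
tcp_rot: [0.018, 1.0, 0.0, -0.001]
force: [-0.9, -0.1, -0.8]
grip_width: 0.0152
gripper_force: 78.2
t 17.75 p [ 0.5948 -0.0885  0.1913] yaw 87.92 F [-0.9 -0.1 -0.8] w 0.0152 gf 78.2 q [-0.27  0.46 -0.13  0.98 -0.   -0.23]
[[0.1,0.0,0.0,0.009,-0.001],[0.1,0.0,0.0,0.009,0.0],[0.1,0.0,0.0,0.009,0.0],[0.1,0.0,0.0,0.009,0.0]]
```

```bash
python3 -m creep '[[[0.1,0,0,0.025,0],[0.1,0,0,0.018,0],[0.1,0,0,0.006,0],[0.1,0,0,0,0]]]'
python3 - <<'E'
from h import *
st(); g=grab("side")
cv2.imwrite("pics/c6.png",cv2.resize(g["pixels"][225:305,270:370,::-1],(750,600),interpolation=cv2.INTER_CUBIC))
p=np.array(r.state()["position"]); print(proj(g,[p-[0,0,.0758]]))
E
```

```text
clock: 18.25
position: [0.5933, -0.0869, 0.1437]
tcp_rot: [0.017, 1.0, 0.0, -0.001]
force: [-0.0, -0.3, -0.6]
grip_width: 0.0147
gripper_force: 78.2
t 18.25 p [ 0.5933 -0.0869  0.1437] yaw 88.02 F [-0.  -0.3 -0.6] w 0.0147 gf 78.2 q [-0.27  0.5  -0.2   0.87  0.   -0.23]
[[317.96963242 268.55461391]]
```

View pics/c6.png

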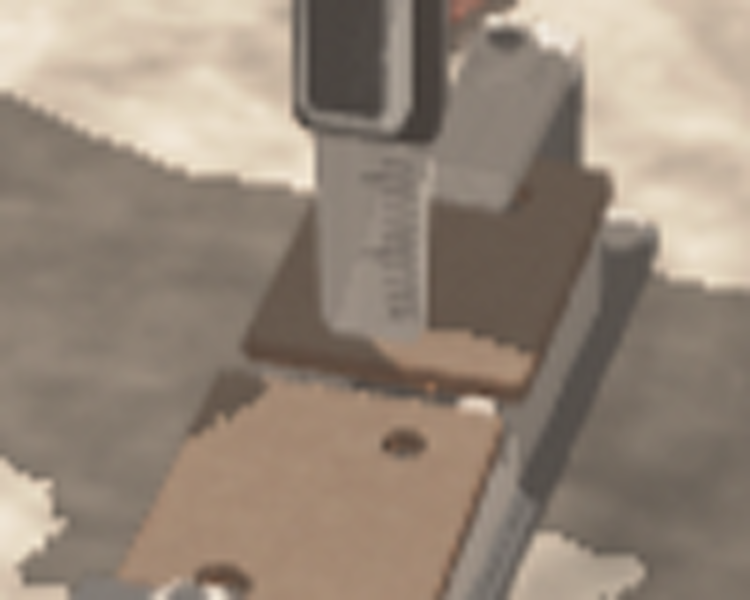

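The blade tip's lower edge runs from about crop (328,325) to (425,343). The clamped edge runs (247,343) to (525,388), and the loose plate's edge (225,370) to (498,412).

Run:
```python
from h import *
g=grab("side"); c=lambda *p: np.array(p)/7.5+[270,225]-.4
print("tip",onz(g,c((328,325),(425,343)),.0679))
print("clamp",onz(g,c((247,343),(525,388)),.056))
print("loose",onz(g,c((225,370),(498,412)),.056))
h=cv2.cvtColor(g["pixels"],cv2.COLOR_RGB2HSV)
for u in (304,328,331,334): print(u,h[266:284,u].tolist())
```

```text
tip [[ 0.60168797 -0.08800801  0.0679    ]
 [ 0.58031528 -0.08646726  0.0679    ]]
clamp [[ 0.62101733 -0.09312247  0.056     ]
 [ 0.55956404 -0.09106864  0.056     ]]
loose [[ 0.62318317 -0.08292143  0.056     ]
 [ 0.56349899 -0.08179797  0.056     ]]
304 [[13, 53, 110], [13, 59, 103], [14, 63, 102], [14, 65, 102], [12, 73, 98], [11, 80, 93], [11, 82, 93], [12, 54, 117], [13, 43, 124], [14, 57, 120], [13, 75, 152], [13, 77, 163], [13, 73, 164], [14, 74, 166], [13, 76, 165], [13, 77, 163], [13, 77, 163], [13, 75, 163]]
328 [[14, 66, 101], [14, 61, 101], [13, 64, 103], [13, 74, 149], [14, 76, 161], [13, 75, 164], [13, 75, 167], [13, 75, 166], [13, 86, 137], [11, 91, 107], [11, 93, 102], [13, 57, 94], [13, 48, 102], [14, 70, 149], [13, 75, 166], [13, 74, 166], [13, 73, 167], [13, 74, 168]]
331 [[14, 66, 101], [13, 63, 101], [14, 64, 100], [13, 73, 147], [13, 76, 164], [13, 76, 165], [13, 74, 166], [13, 75, 167], [13, 82, 159], [12, 84, 121], [12, 91, 98], [11, 83, 108], [15, 42, 171], [13, 62, 189], [13, 76, 172], [13, 74, 166], [13, 73, 167], [13, 74, 168]]
334 [[13, 63, 102], [14, 66, 101], [14, 65, 102], [13, 65, 102], [13, 73, 150], [14, 74, 166], [13, 75, 163], [13, 76, 165], [13, 74, 165], [12, 85, 138], [12, 91, 107], [12, 93, 99], [15, 43, 209], [15, 47, 213], [13, 66, 175], [13, 74, 165], [13, 75, 166], [13, 75, 167]]
```

```bash
python3 -m creep '[[[0.1,0,0.001,0.008,0],[0.1,0,0,0.01,0],[0.1,0,0,0.008,0],[0.1,0,0,0,0]]]'; python3 -m creep '[[[0.1,0,0,0.004,0],[0.1,0,0,0.004,0],[0.1,0,0,0,0]]]'
```

```text
clock: 18.85
position: [0.5934, -0.0863, 0.1172]
tcp_rot: [0.017, 1.0, 0.0, -0.001]
force: [-0.6, -0.7, -1.4]
grip_width: 0.0153
gripper_force: 78.2
clock: 19.23
position: [0.5941, -0.0867, 0.11]
tcp_rot: [0.018, 1.0, -0.0, -0.0]
force: [0.2, -2.3, -1.2]
grip_width: 0.015
gripper_force: 78.1
```

```bash
python3 -m creep '[[[0.1,0,-0.0005,0.002,0],[0.1,0,0,0,0]]]'; python3 -m creep '[[[0.1,0,0,0.002,0],[0.1,0,0,0,0]]]'
```

```text
clock: 19.48
position: [0.5942, -0.0869, 0.1083]
tcp_rot: [0.017, 1.0, -0.0, 0.0]
force: [0.1, -2.0, -0.4]
grip_width: 0.0149
gripper_force: 78.1
clock: 19.73
position: [0.5942, -0.087, 0.1062]
tcp_rot: [0.017, 1.0, -0.0, 0.0]
force: [-0.3, -1.9, -0.9]
grip_width: 0.015
gripper_force: 78.2
```

```bash
python3 -m creep '[[[0.1,0,-0.0007,0.002,0],[0.1,0,0,0,0]]]'; python3 -m creep '[[[0.1,0,-0.0002,0.002,0],[0.1,0,0,0,0]]]'
```

```text
clock: 19.98
position: [0.5939, -0.0873, 0.104]
tcp_rot: [0.017, 1.0, 0.0, -0.0]
force: [0.4, 0.5, -1.3]
grip_width: 0.015
gripper_force: 78.2
clock: 20.23
position: [0.5939, -0.0875, 0.102]
tcp_rot: [0.017, 1.0, 0.0, -0.0]
force: [0.4, -0.4, -1.3]
grip_width: 0.0146
gripper_force: 78.2
```

```bash
python3 -m creep '[[[0.1,0,-0.0002,0.002,0],[0.1,0,0,0,0]]]'; python3 -m creep '[[[0.1,0,-0.0002,0.002,0],[0.1,0,0,0,0]]]'
```

```text
clock: 20.48
position: [0.5942, -0.0876, 0.1002]
tcp_rot: [0.017, 1.0, 0.0, 0.0]
force: [0.1, 0.9, -1.2]
grip_width: 0.0151
gripper_force: 78.1
clock: 20.72
position: [0.5945, -0.0877, 0.0986]
tcp_rot: [0.017, 1.0, 0.0, 0.0]
force: [0.3, 2.4, 2.2]
grip_width: 0.0148
gripper_force: 78.7
```

```bash
python3 -m creep '[[[0.1,0,0.0003,0.0005,0],[0.1,0,0,0,0],[0.1,0,0,0,0]]]'; python3 -m creep '[[[0.1,0,0,0.0005,0],[0.1,0,0,0,0],[0.1,0,0,0,0]]]'
```

```text
clock: 21.1
position: [0.5946, -0.0877, 0.0983]
tcp_rot: [0.017, 1.0, 0.0, 0.001]
force: [-1.1, 2.8, 5.4]
grip_width: 0.0148
gripper_force: 79.1
clock: 21.48
position: [0.5946, -0.0877, 0.098]
tcp_rot: [0.017, 1.0, 0.0, 0.001]
force: [-0.4, 2.6, 5.4]
grip_width: 0.015
gripper_force: 79.4
```

```bash
python3 -m creep '[[[0.1,0,0.0005,0.0003,0],[0.1,0,0,0,0],[0.1,0,0,0,0]]]'; python3 -m creep '[[[0.1,0,0.0003,0.0004,0],[0.1,0,0,0,0],[0.1,0,0,0,0]]]'
```

```text
clock: 21.85
position: [0.5947, -0.0876, 0.0979]
tcp_rot: [0.017, 1.0, -0.0, 0.001]
force: [-1.6, 2.1, 6.4]
grip_width: 0.0152
gripper_force: 79.5
clock: 22.22
position: [0.5947, -0.0876, 0.0976]
tcp_rot: [0.018, 1.0, -0.001, 0.001]
force: [-0.9, 1.2, 7.8]
grip_width: 0.015
gripper_force: 79.6
```

```bash
python3 -m creep '[[[0.1,0,0.0003,0.0003,0],[0.1,0,0,0,0],[0.1,0,0,0,0],[0.1,0,0,0,0]]]'
python3 - <<'E'
from h import *
g=grab("side"); st()
cv2.imwrite("pics/c7.png",cv2.resize(g["pixels"][225:325,265:385,::-1],(720,600),interpolation=cv2.INTER_CUBIC))
E
```

```text
clock: 22.72
position: [0.5948, -0.0876, 0.0974]
tcp_rot: [0.018, 1.0, -0.001, 0.001]
force: [-1.5, 0.5, 8.5]
grip_width: 0.0151
gripper_force: 79.7
t 22.77 p [ 0.5948 -0.0875  0.0974] yaw 87.98 F [-1.3  0.1  8. ] w 0.0147 gf 79.7 q [-0.27  0.55 -0.25  0.77 -0.   -0.23]
```

View pics/c7.png

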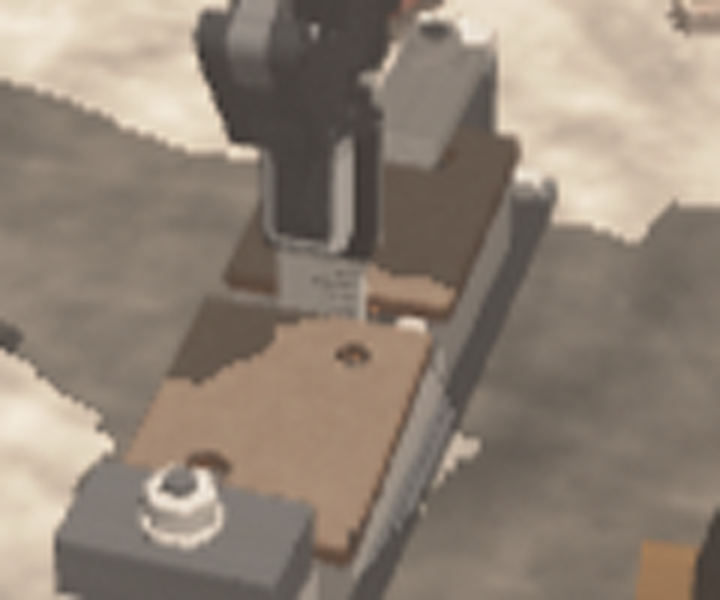

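The blade stands upright in the gap at about the middle of the joint, around crop (320,290). The loose plate lies flat against the stop, and the forces are snug and balanced.

```bash
python3 -c "
from cell import job
print(job.close_job())"
```

```text
the job is handed in; nothing more can be done
None
```

The job is handed in: the loose plate is on the rails against the stop, about 1 mm off line with the clamped plate by camera estimate, and the gauge is held snug in a gap of roughly 7.5 mm (about 9 N down, little side force) at 22.8 s of the 48 s; no verdict was returned.

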